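Clear the wedged stoppers from the ejector tube

TASK

Two tube stoppers are wedged in the bottom of the pivoting tube. First turn the catch wheel by the studs on its rim until its engraved line faces the fixed pointer, then tip the tube over to its stop so that its lower end hangs over the cup, and press the push rod right down so that both stoppers drop into the cup. Leave the wheel on its mark, the tube tipped and the rod down, do not touch the stoppers with the gripper, and leave the tube rack, the bottle and the beaker where they stand.

Things in the scene. Friction and masses are not known exactly. Their poses are not given: they have to be found in the camera images.
- station: The stopper ejector, fixed to the bench: a grey base plate 275 x 180 x 15 mm carrying, along its own x axis, a clear tube held in a fork at the top of an aluminium column and beyond it a flat catch wheel. Origin: on the bench surface, straight below the tube's pivot. x points from the tube to the wheel (roughly away from the robot), z up. The plate spans x -65 to +210 mm, y -90 to +90 mm.
- pivot (a point): The tube's pivot, on the tube's centre line, 165 mm above the bench; the pivot axis is the station's y axis. It is held in a fork of two bars, 48 mm over all across y, station x -57 to +7 mm, tops 175 mm above the bench, on a column 18 x 48 mm at station x -57 to -39 mm, of the same height.
- tube (a joint): Tilt of the tube, rad: 0 upright (as found), 0.52 fully tipped against its stop. Growing: the upper end swings towards the station's -x (towards the robot), the lower end towards +x (over the wheel). A stiff pivot (about 0.15 N m, 1.5 N at the knob): it stays where it is left. The clear tube is 23 mm across, 17 mm bore, open at both ends, and reaches 50 mm above and 80 mm below the pivot.
- rod (a joint): How far the steel push rod (10 mm diameter, captive in the tube, sliding along its axis) is pressed down, m: 0 up, 0.062 fully down with its knob near the tube's upper end. It starts within 7 mm of the top. Stays where it is left; pressing takes about 3 N, 5 to 7 N while the stoppers are forced past two sprung nubs in the tube's lower end. The second stopper is out from about 0.055.
- knob_top (a point): Centre of the flat top of the rod's black knob (a disc 30 mm across, 10 mm thick): on the tube's axis, 124 mm above the pivot minus the rod's travel. The point's z axis points up along the tube's axis. Between knob and tube the bare rod shows.
- wheel (a joint): Turn of the catch wheel, rad, counter-clockwise from above about the vertical: 0 = engraved line faces the pointer. Starts at 0.7 to 2.6; turns either way between -3.3 and 3.3; light friction (about 0.04 N m), stays where it is left.
- wheel_axis (a point): Centre of the wheel's upper face, 35 mm above the bench, 86 mm from the pivot along the station's x. The wheel is an aluminium disc 164 mm across and 13 mm thick. Six upright steel studs, 12 mm across and 25 mm tall (tops 60 mm above the bench), stand on its face 70 mm from its axis, at 30, 90, 150, 210, 270 and 330 degrees counter-clockwise from the engraved line.
- mark (a point): Outer end of the engraved dark line on the wheel's face, 80 mm from the wheel's axis.
- pointer (a point): Tip of the fixed steel pointer on the base plate beyond the wheel, 93 mm from the wheel's axis along the station's x, 35 mm above the bench; its block is 24 mm wide and its top is 37 mm above the bench.
- cup (a point): Centre of the inner floor of the white cup fixed on the wheel, 38 mm from the wheel's axis, opposite the engraved line. Bore 48 mm, outside 53 mm, rim 42 mm above this point (80 mm above the bench).
- stopper1_mid (a point): Centre of the lower stopper, a dark rubber plug 15 mm across and 18 mm tall, in the lower end of the tube.
- stopper2_mid (a point): Centre of the upper stopper, the same shape, on top of the lower one.
- rack: Bystander: white rack of capped blood tubes, 106 x 106 mm, 89 mm tall. Origin at the centre of its underside.
- bottle: Bystander: white bottle, 60 mm across, 130 mm tall. Origin at the centre of its underside.
- beaker: Bystander: empty glass beaker, 68 mm across, 85 mm tall. Origin at the centre of its underside.

How it is judged:
On the way, in this order (a step that is already met when the one before it is completed fails the run):
1. the wheel's engraved line faces the pointer (value of joint wheel between -0.12 and 0.12 rad and velocity of joint wheel between -0.05 and 0.05 rad/s and value of joint tube below 0.3 rad), for 0.2 s.
2. the tube is tipped to its stop, the stoppers still in it (value of joint tube above 0.47 rad and height (world z) of each of stopper1_mid, stopper2_mid above 0.09 m), for 0.2 s.
At the end, for the whole second after the job is handed in: Both stoppers lie at rest in the cup, the wheel is within 0.12 rad of its mark, the tube is tipped (over 0.45 rad) and the rod is down (over 54 mm) (value of joint wheel between -0.12 and 0.12 rad and value of joint tube above 0.45 rad and value of joint rod above 0.054 m and horizontal distance between each of stopper1_mid, stopper2_mid and cup below 0.024 m and z of stopper1_mid in the frame of cup between 0 and 0.04 m and z of stopper2_mid in the frame of cup between 0 and 0.04 m and linear speed of each of stopper1, stopper2 below 0.05 m/s); the robot touches nothing.
It fails at once if the gripper touches a stopper (contact force between the fingers and stopper1 above 0.3 N or contact force between the fingers and stopper2 above 0.3 N).
It fails at once if a bystander is moved by more than 30 mm or toppled (distance of any of rack, bottle, beaker from where it was at the start of the episode above 0.03 m or angle between any of rack, bottle, beaker's own z axis and vertical above 0.5 rad).
It also fails if it takes over 67 s, if anything falls off the work surface, if the arm or the gripper's body presses on something with over 40 N, if the wrist force passes 120 N, or if a joint passes its speed limit or range.

ROBOT

A 7-joint arm with a two-finger parallel gripper is mounted at the origin on the work surface. World frame = base frame: x ahead of the robot, y to its left, z up, the work surface at z = 0. Lengths are in m, angles in rad, forces in N, time in s.
With the tool pointing down it reaches from about 0.425 to 0.875 m from the base axis. Payload 8.4 kg.
Tool frame: the origin (TCP) lies on the mounting face of the last link; the fingertips stand 173 mm ahead of it and the grasp point (between the pads) lies 155 mm ahead of it; z points along the fingers, y is the line along which they close (so a half turn about z gives the same grasp; the last joint's range is limited). The gripper opens to 85 mm and grips with 20 to 120 N. Pads are 22 mm wide; open, the fingers measure 114 mm over their backs; the gripper's body (76 mm by 85 mm) begins 54 mm behind the grasp point. The pads swing forward as they close: fully open they stand 13 mm farther back than shut.
Start: joints at [-1.445, 0.333, 0.04, 1.465, -0.013, 1.343, -0.059], TCP at [0.145, 0.634, 0.405] pointing down, gripper open.
Joint ranges: [-2.58, 2.58], [-0.38, 2.09], [-1.3, 1.39], [0.25, 2.4], [-1.5, 4.64], [0.08, 2.09], [-2.65, 2.65]. Speed limits (rad/s): [2.22, 2.22, 2.79, 2.79, 3.14, 3.14, 3.14].

INTERFACE

Orientations are given as a rotation vector (axis times angle).
In Python, from plant import r gives the robot as it stands.
- The arm moves only by the tool step_arm, never from a script. Its argument "targets" is a list that holds one entry, the list of rows, each a list of 5 numbers: the shift along the tool's x, y, z in mm, then the turn about the tool's z in rad, then the finger opening in mm, from 0 to 85.4. In form: [[[dx, dy, dz, turn, gripper], ...]]. A call has exactly 5 rows; each row is the pose to reach, as a shift and turn from the pose commanded when the call began, along the tool's axes at that moment; what a row does not reach only later rows make up. A row lasts 1/12 s, in which the tool goes at most 41.7 mm and 7.16 degrees, less where a joint would pass 70% of its speed; a pose out of reach is approached as far as the arm can. A call with a gripper value outside its range is refused whole. The fingers move at their own pace and stop on an object; "grip_force" is the grip in N (left out, the last holds). Time passes only in rows, so rows that repeat a pose let the fingers close, or fill a call up. It gives the time, the measured TCP pose, the force, the opening and the grip force at its end, in the units of the state.
- r.get_obs(): the state, without advancing time (a new reading comes with each control period).
- r.capture(name): name is "scene" or "side" or "wrist"; returns a dict with "pixels" (420x560x3 uint8, red, green, blue), "z_map" (420x560 float32, m along the optical axis (not along the pixel's ray), 0 where there is no reading), "K" (3x3 intrinsics, pixels), "world_from_camera" (4x4, takes a point from camera to world coordinates); the wrist camera has in their place "hand_eye" (4x4, takes a point from camera to tool coordinates, whose origin is the TCP and whose axes are the flange's). Camera axes: x right, y down, z forward; pixel columns grow to the right and rows downward; lengths in m; the calibration is good to about 2 mm. A picture is of the moment at which its call begins: read the wrist's pose just before it.
- r.close_job(): hands the job in; it is judged then, once.
Trained networks look in a picture, given as the dict that the camera call returned (one of the last four; its "shot" number tells which), for a name from the list of things; names that differ only in an ending like _2 or _b are one class to them, and where a whole thing is asked for, a point or a joint stands for the part that bears it (a point fixed in the world has none). Each returns a list of dicts, best first, with "p" (0 to 1); they miss things now and then, are a little off and sometimes report something else, mostly with a low value. They report only what shows in the picture. A call takes as long as a camera call.
- r.boxes_of(picture, query): "position" ([row, column] in pixels, amid what is visible of it).
- r.landmark_of(picture, query): "position" ([row, column] in pixels: a listed point, or the origin of a listed thing).
The state is a dict: "t": time; "qpos": joint angles; "dq": joint speeds; "joint_efforts": joint torques, N m; "position": TCP position; "eef_rot": TCP orientation; "ft_force": force on the tool from outside, world axes, zero at the start; "wrist_torque": the same for the moment, N m; "width": finger opening in m; "grip_force": force on a finger pad.
Only numpy, scipy, OpenCV 4.12 (cv2) and the standard library are available. Lean on these libraries where they do the work, as an engineer would, in place of code of your own. Each camera call takes 0.05 s, during which the arm holds its last target. There are 200 camera calls.

## Working session

There is one attempt and no reset: what is moved stays moved. The work goes in short steps, Python scripts to look and compute and a tool call to move; the robot and the scene stay as the last step left them, time stands still between calls to the robot, and variables do not carry over. Pictures are saved under pics/ and viewed, at most 10 in all, crops included, and the job is handed in when it is done.

Besides the shell and the picture viewer there is one more tool, called after "Request:" by a JSON object that holds its "op" and its "data". step_arm: Moves the arm, as the interface text tells. Its arguments: {"type":"object","properties":{"targets":{"type":"array","items":{"type":"array","items":{"type":"array","items":{"type":"number"}}}},"grip_force":{"type":"number"}},"required":["targets"]}

```bash
ls; mkdir -p pics
cat > h.py <<'E'
import numpy as np, cv2
from scipy.spatial.transform import Rotation as R
from plant import r
def w(pic,px,z=None,T=None):
    """pixel [row,col] -> world; at world height z if given, else by depth"""
    T=pic["world_from_camera"] if T is None else T
    K=pic["K"]; v,u=px
    d=np.linalg.inv(K)@[u,v,1]
    if z is None:
        a=pic["z_map"][int(v)-1:int(v)+2,int(u)-1:int(u)+2]; a=a[a>0]; s=np.median(a) if len(a) else np.nan
    else:
        s=(z-T[2,3])/(T[:3,:3]@d)[2]
    return T[:3,:3]@(d*s)+T[:3,3]
def tcp(o):
    T=np.eye(4);T[:3,:3]=R.from_rotvec(o["eef_rot"]).as_matrix();T[:3,3]=o["position"];return T
def save(pic,n): cv2.imwrite(f"pics/{n}.png",cv2.cvtColor(pic["pixels"],cv2.COLOR_RGB2BGR))
E
python3 - <<'E'
from h import *
np.set_printoptions(precision=4,suppress=True)
o=r.get_obs(); print(o["t"],o["position"],tcp(o)[:3,:3])
H={"pivot":.165,"knob_top":None,"wheel_axis":.035,"mark":.035,"pointer":.035,"cup":.038,"station":0,"rack":0,"bottle":0,"beaker":0}
for c in ["scene","side"]:
    p=r.capture(c); save(p,c+"0"); print(c,p["world_from_camera"][:3,3])
    for n,z in H.items():
        l=r.landmark_of(p,n)[:2]
        print(n,[(round(a["p"],2),np.round(a["position"]),w(p,a["position"],z)) for a in l])
E
```

```text
pics
0.0 [0.1449 0.6335 0.4038] [[-0.9748  0.2229 -0.0002]
 [ 0.2229  0.9748 -0.0016]
 [-0.0001 -0.0016 -1.    ]]
scene [ 1.0699 -0.2069  1.0204]
pivot [(0.8, array([190., 234.]), array([ 0.5204, -0.0161,  0.165 ]))]
knob_top [(0.51, array([149., 224.]), array([ 0.5014, -0.0141,  0.2893]))]
wheel_axis [(0.74, array([240., 256.]), array([ 0.5933, -0.0105,  0.035 ]))]
mark [(0.97, array([227., 281.]), array([0.5955, 0.0605, 0.035 ]))]
pointer [(0.86, array([272., 275.]), array([ 0.6897, -0.013 ,  0.035 ]))]
cup [(0.76, array([245., 239.]), array([ 0.5864, -0.0515,  0.038 ])), (0.52, array([228., 284.]), array([0.6023, 0.0636, 0.038 ]))]
station [(0.72, array([215., 237.]), array([ 0.4877, -0.0108,  0.    ])), (0.23, array([228., 284.]), array([0.5847, 0.0732, 0.    ]))]
rack [(0.94, array([275., 149.]), array([ 0.5242, -0.2699,  0.    ]))]
bottle [(0.62, array([184., 327.]), array([0.5281, 0.244 , 0.    ]))]
beaker [(0.67, array([242., 240.]), array([ 0.5612, -0.0392,  0.    ])), (0.66, array([221., 353.]), array([0.6599, 0.2365, 0.    ]))]
side [0.4307 0.5652 0.7559]
pivot []
knob_top
[... 253 characters left out ...]
3218,  0.035 ]))]
mark [(0.84, array([267., 284.]), array([0.6   , 0.0585, 0.035 ]))]
pointer [(0.67, array([234., 262.]), array([ 0.6853, -0.0184,  0.035 ]))]
cup [(0.61, array([269., 282.]), array([0.5997, 0.069 , 0.038 ])), (0.6, array([233., 299.]), array([ 0.5982, -0.0516,  0.038 ]))]
station [(0.6, array([262., 326.]), array([ 0.5145, -0.0178, -0.    ])), (0.35, array([267., 282.]), array([0.6103, 0.0354, 0.    ]))]
rack [(0.6, array([195., 343.]), array([ 0.5331, -0.271 , -0.    ]))]
bottle [(0.81, array([355., 282.]), array([0.535 , 0.2424, 0.    ])), (0.74, array([171., 339.]), array([ 0.5717, -0.3747,  0.    ]))]
beaker [(0.83, array([335., 228.]), array([0.6562, 0.2428, 0.    ]))]
```

View pics/scene0.png

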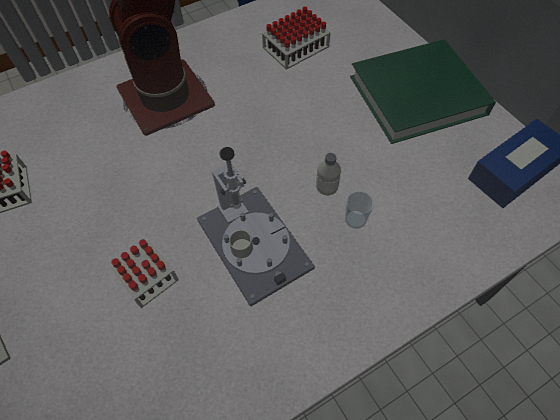

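View pics/side0.png

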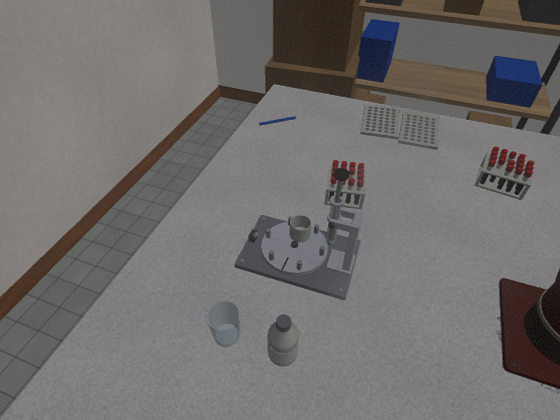

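The scene picture shows the wheel at about (240,256), the line pointing left of the robot at (228,284), the cup at (245,239) and the knob at (149,226). The line therefore sits about +1.55 rad from the pointer. I'll write a planner helper and move to a view pose above the wheel.

```bash
cat >> h.py <<'E'
def plan(p0,psi0,p1,psi1,n,g):
    """n calls of 5 rows, straight; psi = heading of tool y (deg); prints the rows' numbers"""
    p0,p1=np.array(p0),np.array(p1)
    for k in range(n):
        a=p0+(p1-p0)*k/n; ps=np.radians(psi0+(psi1-psi0)*k/n)
        A=np.array([[-np.sin(ps),np.cos(ps),0],[np.cos(ps),np.sin(ps),0],[0,0,-1]])
        print([[*(np.round(A@((p1-p0)*j/5/n)*1000,0)),round(-np.radians(psi1-psi0)*j/5/n,3),g] for j in range(1,6)])
def st():
    o=r.get_obs();T=tcp(o);return o["position"],np.degrees(np.arctan2(T[1,1],T[0,1])),o
E
python3 - <<'E'
from h import *
p,s,o=st()
plan(p,s,[.62,0,.5],-31,5,50)
E
```

```text
[[np.float64(-24.0), np.float64(-20.0), np.float64(-4.0), np.float64(0.075), 50], [np.float64(-48.0), np.float64(-41.0), np.float64(-8.0), np.float64(0.151), 50], [np.float64(-73.0), np.float64(-61.0), np.float64(-11.0), np.float64(0.226), 50], [np.float64(-97.0), np.float64(-82.0), np.float64(-15.0), np.float64(0.302), 50], [np.float64(-121.0), np.float64(-102.0), np.float64(-19.0), np.float64(0.377), 50]]
[[np.float64(-30.0), np.float64(-10.0), np.float64(-4.0), np.float64(0.075), 50], [np.float64(-60.0), np.float64(-20.0), np.float64(-8.0), np.float64(0.151), 50], [np.float64(-90.0), np.float64(-30.0), np.float64(-11.0), np.float64(0.226), 50], [np.float64(-120.0), np.float64(-40.0), np.float64(-15.0), np.float64(0.302), 50], [np.float64(-150.0), np.float64(-51.0), np.float64(-19.0), np.float64(0.377), 50]]
[[np.float64(-32.0), np.float64(2.0), np.float64(-4.0), np.float64(0.075), 50], [np.float64(-63.0), np.float64(3.0), np.float64(-8.0), np.float64(0.151), 50], [np.float64(-95.0), np.float64(5.0), np.float64(-11.0), np.float64(0.226), 50], [np.float64(-127.0), np.float64(7.0), n
[... 234 characters left out ...]
(26.0), np.float64(-8.0), np.float64(0.151), 50], [np.float64(-86.0), np.float64(40.0), np.float64(-11.0), np.float64(0.226), 50], [np.float64(-115.0), np.float64(53.0), np.float64(-15.0), np.float64(0.302), 50], [np.float64(-144.0), np.float64(66.0), np.float64(-19.0), np.float64(0.377), 50]]
[[np.float64(-22.0), np.float64(23.0), np.float64(-4.0), np.float64(0.075), 50], [np.float64(-44.0), np.float64(46.0), np.float64(-8.0), np.float64(0.151), 50], [np.float64(-66.0), np.float64(69.0), np.float64(-11.0), np.float64(0.226), 50], [np.float64(-88.0), np.float64(92.0), np.float64(-15.0), np.float64(0.302), 50], [np.float64(-110.0), np.float64(114.0), np.float64(-19.0), np.float64(0.377), 50]]
```

Request:
{"op": "step_arm", "data": {"targets": [[[-24,-20,-4,0.075,50],[-48,-41,-8,0.15,50],[-73,-61,-11,0.225,50],[-97,-82,-15,0.3,50],[-121,-102,-19,0.375,50]]]}}

```text
t: 1.52
position: [0.2409, 0.5058, 0.4239]
eef_rot: [-0.934, -2.999, -0.0]
ft_force: [0.3, 1.2, -0.7]
width: 0.0498
grip_force: 0.0
```

Request:
{"op": "step_arm", "data": {"targets": [[[-30,-10,-4,0.075,50],[-60,-20,-8,0.15,50],[-90,-30,-11,0.225,50],[-120,-40,-15,0.3,50],[-150,-50,-19,0.375,50]]]}}

```text
t: 1.93
position: [0.3364, 0.3798, 0.4431]
eef_rot: [-1.476, -2.773, -0.001]
ft_force: [0.7, -0.2, 0.1]
width: 0.0498
grip_force: 0.0
```

Request:
{"op": "step_arm", "data": {"targets": [[[-32,2,-4,0.075,50],[-63,3,-8,0.15,50],[-95,5,-11,0.225,50],[-127,7,-15,0.3,50],[-158,8,-19,0.375,50]]]}}

```text
t: 2.35
position: [0.4318, 0.2534, 0.4621]
eef_rot: [-1.968, -2.449, -0.001]
ft_force: [0.3, 1.3, -1.0]
width: 0.05
grip_force: 0.0
```

Request:
{"op": "step_arm", "data": {"targets": [[[-29,13,-4,0.075,50],[-58,26,-8,0.15,50],[-86,40,-11,0.225,50],[-115,53,-15,0.3,50],[-144,66,-19,0.375,50]]]}}

```text
t: 2.77
position: [0.5276, 0.1275, 0.4812]
eef_rot: [2.389, 2.04, 0.001]
ft_force: [1.3, 0.6, 0.3]
width: 0.05
grip_force: 0.0
```

Request:
{"op": "step_arm", "data": {"targets": [[[-22,23,-4,0.075,50],[-44,46,-8,0.15,50],[-66,69,-11,0.225,50],[-88,92,-15,0.3,50],[-110,114,-19,0.375,50]]]}}

```text
t: 3.18
position: [0.6235, 0.0016, 0.5]
eef_rot: [2.727, 1.559, 0.001]
ft_force: [0.6, 0.6, -0.1]
width: 0.0499
grip_force: 0.0
```

Run:
```python
from h import *
np.set_printoptions(precision=4,suppress=True)
p,s,o=st(); print(p,s,o["qpos"])
c=r.capture("wrist"); save(c,"w1"); T=tcp(o)@c["hand_eye"]; print(T[:3,3])
for n,z in {"pivot":.165,"knob_top":None,"wheel_axis":.035,"mark":.035,"pointer":.035,"cup":.038}.items():
    print(n,[(round(a["p"],2),np.round(a["position"]),w(c,a["position"],z,T)) for a in r.landmark_of(c,n)[:2]])
```

```text
[0.6235 0.0016 0.5   ] -30.483614645354933 [-0.655   0.2952  0.7546  1.4095 -0.2011  1.5148 -0.4431]
[0.6581 0.0622 0.4688]
pivot [(0.73, array([268., 184.]), array([ 0.5099, -0.0156,  0.165 ]))]
knob_top []
wheel_axis [(0.62, array([188., 266.]), array([ 0.5994, -0.0104,  0.035 ]))]
mark [(0.85, array([134., 230.]), array([0.5968, 0.0683, 0.035 ]))]
pointer [(0.68, array([150., 327.]), array([ 0.6889, -0.009 ,  0.035 ])), (0.46, array([266., 186.]), array([ 0.4499, -0.0485,  0.035 ]))]
cup [(0.65, array([215., 280.]), array([ 0.5973, -0.05  ,  0.038 ]))]
```

View pics/w1.png

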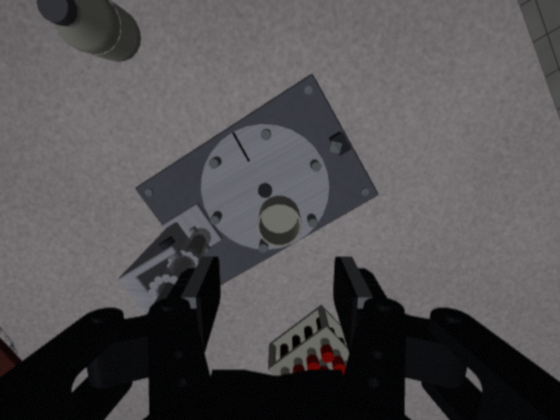

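The wrist view shows the wheel centre at (190,265), the line's outer end at (133,233), and the cup at (215,280). The stud between line and pointer is at (133,266), with its neighbours at (163,316), (219,312), (245,263), (216,217) and (161,215).

Run:
```python
from h import *
np.set_printoptions(precision=4,suppress=True)
p,s,o=st(); c=r.capture("wrist"); T=tcp(o)@c["hand_eye"]
S=np.array([w(c,q,.058,T) for q in [(132,266),(163,316),(219,312),(245,263),(216,217),(161,215)]])
print(S); m=S.mean(0); print(m, np.linalg.norm(S[:,:2]-m[:2],axis=1), np.degrees(np.arctan2(S[:,1]-m[1],S[:,0]-m[0])))
for q in [(145,337),(190,265),(133,233)]: print(w(c,q,.035,T))
print("corners",[w(c,q,.015,T)[:2] for q in [(75,312),(195,378),(187,137)]])
sc=r.capture("scene"); print([w(sc,q,.015)[:2] for q in [(299,251),(265,313),(189,257),(220,198)]])
```

```text
[[ 0.6349  0.0519  0.058 ]
 [ 0.6676 -0.0084  0.058 ]
 [ 0.6305 -0.0667  0.058 ]
 [ 0.5607 -0.0658  0.058 ]
 [ 0.5313 -0.0046  0.058 ]
 [ 0.566   0.0534  0.058 ]]
[ 0.5985 -0.0067  0.058 ] [0.069  0.0691 0.068  0.0701 0.0672 0.0683] [  58.1779   -1.4201  -61.9419 -122.5885  178.2146  118.4133]
[ 0.701 -0.006  0.035]
[ 0.5958 -0.0101  0.035 ]
[0.5983 0.0704 0.035 ]
corners [array([0.7156, 0.0808]), array([ 0.72  , -0.0953]), array([0.4482, 0.0753])]
[array([ 0.7112, -0.0907]), array([0.714 , 0.0772]), array([0.4537, 0.07  ]), array([ 0.4578, -0.1042])]
```

Request:
{"op": "step_arm", "data": {"targets": [[[12,-4,30,0.02,50],[25,-8,60,0.02,50],[37,-12,90,0.02,50],[49,-15,115,0.02,50],[49,-15,140,0.02,50]]]}}

```text
t: 4.05
position: [0.6343, 0.0569, 0.3581]
eef_rot: [-2.735, -1.542, -0.001]
ft_force: [0.9, 1.2, 0.0]
width: 0.0501
grip_force: 0.0
```

Request:
{"op": "step_arm", "data": {"targets": [[[0,0,25,0,50],[0,0,50,0,50],[0,0,70,0,50],[0,0,70,0,50],[0,0,70,0,50]]]}}

```text
t: 4.47
position: [0.6341, 0.0534, 0.2895]
eef_rot: [-2.739, -1.537, 0.002]
ft_force: [0.7, 0.1, 1.3]
width: 0.0501
grip_force: 0.0
```

Run:
```python
from h import *
np.set_printoptions(precision=4,suppress=True)
p,s,o=st(); print(p,s,o["qpos"])
c=r.capture("wrist"); save(c,"w2"); T=tcp(o)@c["hand_eye"]
q=np.linalg.inv(T)@[.635,.0515,.06,1]; u=c["K"]@q[:3]; print(u[:2]/u[2])
```

```text
[0.6341 0.0534 0.2895] -31.392783210552146 [-0.6722  0.4531  0.6769  1.6625 -0.3069  1.1367 -0.4615]
[281.45   233.6425]
```

View pics/w2.png

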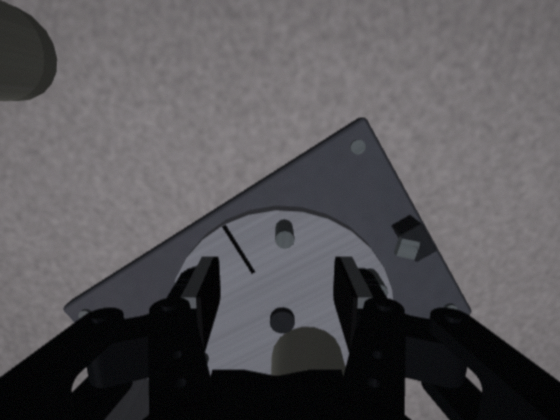

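The view from near shows the stud top at (238,285), centred between the fingers, with the line at (250,238). Next I descend and grip.

Request:
{"op": "step_arm", "data": {"targets": [[[-3,1,20,0,50],[-3,1,40,0,50],[-3,1,60,0,50],[-3,1,70,0,50],[-3,1,70,0,40]]]}}

```text
t: 4.93
position: [0.6335, 0.0499, 0.2191]
eef_rot: [-2.74, -1.536, 0.002]
ft_force: [0.2, -0.0, 0.4]
width: 0.0405
grip_force: 0.0
```

Request:
{"op": "step_arm", "data": {"targets": [[[0,0,0,0,8],[0,0,0,0,8],[0,0,0,0,8],[0,0,0,0,8],[0,0,0,0,8]]], "grip_force": 20}}

```text
t: 5.35
position: [0.6346, 0.0495, 0.2215]
eef_rot: [2.74, 1.536, 0.004]
ft_force: [-1.4, -0.0, 7.9]
width: 0.0107
grip_force: 19.7
```

Run:
```python
from h import *
p,s,o=st(); print(p,s,o["width"],o["grip_force"],o["ft_force"])
C=np.array([.598,-.008]); rel=p[:2]-C; rad=np.linalg.norm(rel); a=np.degrees(np.arctan2(rel[1],rel[0])); print(rad,a)
# arc: 87 deg clockwise in 18 rows+, tool turning along
N=25; tot=-np.radians(87)
pos=lambda k:(C+.07*np.array([np.cos(np.radians(58.1)+tot*k/N),np.sin(np.radians(58.1)+tot*k/N)]))
for c in range(5):
    ps=np.radians(s)+tot*c/5
    A=np.array([[-np.sin(ps),np.cos(ps)],[np.cos(ps),np.sin(ps)]])
    print([[*(float(x) for x in np.round(A@(pos(5*c+j)-pos(5*c))*1000,1)),0,round(-tot*j/N,3),8] for j in range(1,6)])
```

```text
[0.63458436 0.04947251 0.22153912] -31.461339274540435 0.010744000610108747 19.73361074924469 [-1.43677568e+00 -1.35865528e-03  7.91202235e+00]
0.06812859218767184 57.52104005065242
[[-0.2, 4.2, 0, np.float64(0.061), 8], [-0.6, 8.5, 0, np.float64(0.121), 8], [-1.3, 12.7, 0, np.float64(0.182), 8], [-2.2, 16.8, 0, np.float64(0.243), 8], [-3.4, 20.9, 0, np.float64(0.304), 8]]
[[-0.2, 4.2, 0, np.float64(0.061), 8], [-0.6, 8.5, 0, np.float64(0.121), 8], [-1.3, 12.7, 0, np.float64(0.182), 8], [-2.2, 16.8, 0, np.float64(0.243), 8], [-3.4, 20.9, 0, np.float64(0.304), 8]]
[[-0.2, 4.2, 0, np.float64(0.061), 8], [-0.6, 8.5, 0, np.float64(0.121), 8], [-1.3, 12.7, 0, np.float64(0.182), 8], [-2.2, 16.8, 0, np.float64(0.243), 8], [-3.4, 20.9, 0, np.float64(0.304), 8]]
[[-0.2, 4.2, 0, np.float64(0.061), 8], [-0.6, 8.5, 0, np.float64(0.121), 8], [-1.3, 12.7, 0, np.float64(0.182), 8], [-2.2, 16.8, 0, np.float64(0.243), 8], [-3.4, 20.9, 0, np.float64(0.304), 8]]
[[-0.2, 4.2, 0, np.float64(0.061), 8], [-0.6, 8.5, 0, np.float64(0.121), 8], [-1.3, 12.7, 0, np.float64(0.182), 8], [-2.2, 16.8, 0, np.float64(0.243), 8], [-3.4, 20.9, 0, np.float64(0.304), 8]]
```

Request:
{"op": "step_arm", "data": {"targets": [[[0,4,-5,0.061,8],[-0.5,8.5,-5,0.122,8],[-1.5,12.5,-5,0.182,8],[-2,17,-5,0.243,8],[-3.5,21,-5,0.304,8]]]}}

```text
t: 5.77
position: [0.6496, 0.037, 0.2238]
eef_rot: [-2.941, -1.1, 0.001]
ft_force: [4.0, 3.7, -11.5]
width: 0.0102
grip_force: 20.0
```

Request:
{"op": "step_arm", "data": {"targets": [[[0,4,0,0.061,8],[-0.5,8.5,0,0.122,8],[-1.5,12.5,0,0.182,8],[-2,17,0,0.243,8],[-3.5,21,0,0.304,8]]]}}

```text
t: 6.18
position: [0.6616, 0.0197, 0.2238]
eef_rot: [-3.073, -0.644, -0.002]
ft_force: [9.6, 5.8, -16.0]
width: 0.0103
grip_force: 19.7
```

Run:
```python
from h import *
p,s,o=st(); print(p,s,o["width"],o["grip_force"],o["ft_force"],o["qpos"])
C=np.array([.598,-.008]); rel=p[:2]-C; print(np.linalg.norm(rel),np.degrees(np.arctan2(rel[1],rel[0])))
```

```text
[0.66159668 0.01967675 0.2238463 ] -66.34113192431234 0.010295162032363974 19.68833953142166 [  9.58407214   5.80696792 -16.01184559] [-0.65327462  0.61512045  0.76861893  1.65107454 -0.47692432  1.07092104
 -0.90028443]
0.06935806139996975 23.518279364296923
```

Request:
{"op": "step_arm", "data": {"targets": [[[0,4,2,0.061,8],[-0.5,8.5,2,0.122,8],[-1.5,12.5,2,0.182,8],[-2,17,2,0.243,8],[-3.5,21,2,0.304,8]]]}}

```text
t: 6.6
position: [0.668, -0.0017, 0.2237]
eef_rot: [-3.136, -0.17, -0.008]
ft_force: [11.3, 3.6, -6.2]
width: 0.0104
grip_force: 20.4
```

Request:
{"op": "step_arm", "data": {"targets": [[[0,4,0,0.061,8],[-0.5,8.5,0,0.122,8],[-1.5,12.5,0,0.182,8],[-2,17,0,0.243,8],[-3.5,21,0,0.304,8]]]}}

```text
t: 7.02
position: [0.6676, -0.0236, 0.2238]
eef_rot: [-3.126, 0.307, -0.012]
ft_force: [17.1, -0.6, -12.1]
width: 0.0101
grip_force: 20.0
```

Request:
{"op": "step_arm", "data": {"targets": [[[0,4,0,0.061,8],[-0.5,8.5,0,0.122,8],[-1.5,12.5,0,0.182,8],[-2,17,0,0.243,8],[-3.5,21,0,0.304,8]]]}}

```text
t: 7.43
position: [0.6598, -0.0451, 0.2239]
eef_rot: [3.043, -0.779, 0.012]
ft_force: [15.0, -6.2, -10.0]
width: 0.0106
grip_force: 19.9
```

Request:
{"op": "step_arm", "data": {"targets": [[[0,0,0,0,8],[0,0,0,0,8],[0,0,0,0,8],[0,0,0,0,8],[0,0,0,0,8]]]}}

```text
t: 7.85
position: [0.6596, -0.0455, 0.2239]
eef_rot: [3.043, -0.775, 0.012]
ft_force: [13.9, -7.1, -9.8]
width: 0.0104
grip_force: 20.0
```

Run:
```python
from h import *
np.set_printoptions(precision=4,suppress=True)
p,s,o=st(); print(p,s,o["width"],o["grip_force"],o["ft_force"],o["qpos"])
C=np.array([.598,-.008]); rel=p[:2]-C; print(np.linalg.norm(rel),np.degrees(np.arctan2(rel[1],rel[0])))
for cam in ["scene","side"]:
    c=r.capture(cam)
    if cam=="scene": cv2.imwrite("pics/s2.png",cv2.resize(c["pixels"][170:320,180:340,::-1],None,fx=4,fy=4,interpolation=2))
    for n in ["wheel_axis","mark","pointer","cup","pivot"]:
        print(cam,n,[(round(a["p"],2),np.round(a["position"],1),w(c,a["position"],.165 if n=="pivot" else .035)) for a in r.landmark_of(c,n)[:1]])
```

```text
[ 0.6596 -0.0455  0.2239] -118.578668844608 0.010432152971524757 19.956893920898438 [13.8525 -7.136  -9.7899] [-0.6801  0.7046  0.9735  1.6619 -0.6362  1.1161 -1.5988]
0.07209710170321494 -31.29796342315628
scene wheel_axis []
scene mark [(0.65, array([264.1, 274.3]), array([ 0.6719, -0.0047,  0.035 ]))]
scene pointer [(0.97, array([271.8, 276.6]), array([ 0.6915, -0.0101,  0.035 ]))]
scene cup []
scene pivot []
side wheel_axis [(0.93, array([247.1, 294.3]), array([ 0.5954, -0.0062,  0.035 ]))]
side mark [(0.74, array([235.5, 264.3]), array([ 0.6781, -0.0147,  0.035 ]))]
side pointer [(0.59, array([233.1, 262.1]), array([ 0.6863, -0.0201,  0.035 ]))]
side cup [(0.67, array([249. , 309.3]), array([ 0.5593, -0.0137,  0.035 ]))]
side pivot [(0.61, array([332.5, 227.2]), array([0.6108, 0.3101, 0.165 ]))]
```

View pics/s2.png

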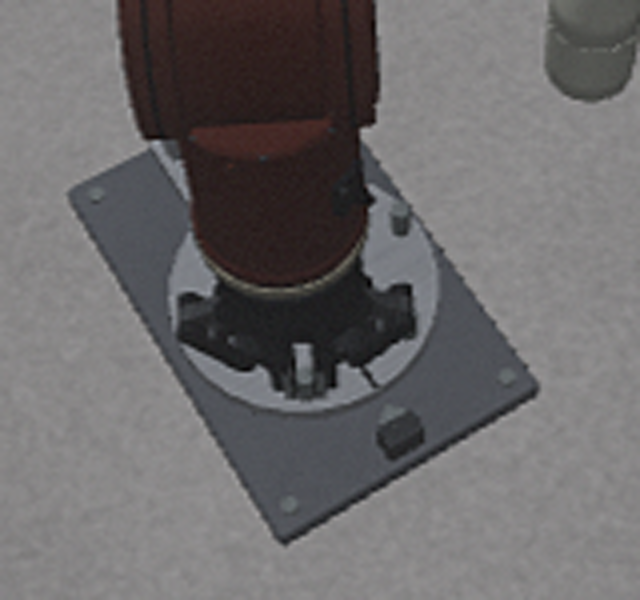

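The line end (crop 375,385) now points at the pointer tip (388,410). I'll release, lift and check.

Request:
{"op": "step_arm", "data": {"targets": [[[0,0,0,0,35],[0,0,0,0,35],[0,0,0,0,35],[0,0,-10,0,35],[0,0,-30,0,35]]]}}

```text
t: 8.87
position: [0.6568, -0.0438, 0.2516]
eef_rot: [3.044, -0.774, -0.006]
ft_force: [-0.0, 0.7, -0.1]
width: 0.035
grip_force: 0.0
```

Request:
{"op": "step_arm", "data": {"targets": [[[0,0,-40,-0.1,35],[0,0,-80,-0.2,35],[0,0,-120,-0.3,35],[0,0,-160,-0.4,35],[0,0,-200,-0.5,35]]]}}

```text
t: 9.28
position: [0.6569, -0.0447, 0.4558]
eef_rot: [3.142, 0.009, 0.001]
ft_force: [-0.2, -0.8, -1.0]
width: 0.0349
grip_force: 0.0
```

Run:
```python
from h import *
np.set_printoptions(precision=4,suppress=True)
p,s,o=st(); print(p,s,o["qpos"],o["t"])
c=r.capture("wrist"); save(c,"w3"); T=tcp(o)@c["hand_eye"]
for n,z in {"pivot":.165,"wheel_axis":.035,"mark":.035,"pointer":.035,"cup":.038}.items():
    print(n,[(round(a["p"],2),np.round(a["position"]),w(c,a["position"],z,T)) for a in r.landmark_of(c,n)[:1]])
for cam in ["side","scene"]:
    c=r.capture(cam)
    for n in ["wheel_axis","mark","pointer","cup","knob_top"]:
        print(cam,n,[(round(a["p"],2),np.round(a["position"],1),w(c,a["position"],None if n=="knob_top" else .035)) for a in r.landmark_of(c,n)[:1]])
```

```text
[ 0.6569 -0.0447  0.4558] -89.65569840341507 [-0.6909  0.4721  1.0067  1.3998 -0.3962  1.482  -1.2657] 9.2833
pivot [(0.61, array([363., 242.]), array([ 0.5115, -0.0142,  0.165 ]))]
wheel_axis [(0.84, array([224., 250.]), array([ 0.5986, -0.0133,  0.035 ]))]
mark [(0.81, array([158., 244.]), array([ 0.6755, -0.0072,  0.035 ]))]
pointer [(0.86, array([146., 250.]), array([ 0.6896, -0.0143,  0.035 ]))]
cup [(0.86, array([259., 252.]), array([ 0.5554, -0.0156,  0.038 ]))]
side wheel_axis [(0.94, array([244.8, 297.4]), array([ 0.5906, -0.0158,  0.035 ]))]
side mark [(0.96, array([235.8, 265.4]), array([ 0.6751, -0.0147,  0.035 ]))]
side pointer [(0.8, array([235.9, 261. ]), array([ 0.6853, -0.0105,  0.035 ]))]
side cup [(0.5, array([219.4, 332.8]), array([ 0.5312, -0.1313,  0.035 ]))]
side knob_top [(0.5, array([236.5, 263.4]), array([ 0.6859, -0.0268,  0.015 ]))]
scene wheel_axis [(0.81, array([238.6, 258.6]), array([ 0.594 , -0.0031,  0.035 ]))]
scene mark [(0.88, array([265. , 272.8]), array([ 0.672 , -0.0089,  0.035 ]))]
scene pointer [(0.7, array([271.7, 273.9]), array([ 0.688 , -0.0153,  0.035 ]))]
scene cup [(0.93, array([225.9, 244.3]), array([ 0.5449, -0.0158,  0.035 ]))]
scene knob_top []
```

View pics/w3.png

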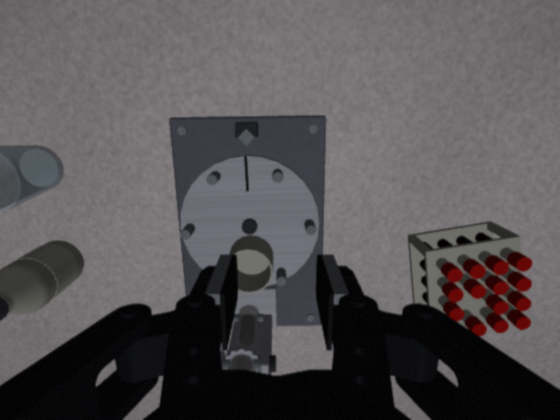

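The wrist view shows the line (246,157)–(247,190) straight under the pointer tip (247,146), so the wheel is on its mark. The cup is towards the tube. Next I close the fingers and go beside the knob.

Request:
{"op": "step_arm", "data": {"targets": [[[0,-10,10,0,0],[-20,-20,20,0,0],[-45,-34,26,0,0],[-70,-34,26,0,0],[-80,-34,26,0,0]]]}}

```text
t: 10.6
position: [0.5754, -0.0091, 0.425]
eef_rot: [-3.141, -0.005, 0.005]
ft_force: [0.9, -0.1, 0.2]
width: -0.0001
grip_force: 0.0
```

Request:
{"op": "step_arm", "data": {"targets": [[[0,0,0,0,0],[-6,0,0,0,0],[-14,0,0,0,0],[-22,0,0,0,0],[-30,0,0,0,0]]]}}

```text
t: 11.02
position: [0.5477, -0.0102, 0.4266]
eef_rot: [3.141, 0.002, 0.001]
ft_force: [0.7, -0.4, 0.7]
width: 0.0003
grip_force: 0.0
```

Run:
```python
from h import *
p,s,o=st(); print(p,s,o["width"],o["ft_force"])
c=r.capture("side"); cv2.imwrite("pics/sd3.png",cv2.resize(c["pixels"][100:300,220:420,::-1],None,fx=3,fy=3,interpolation=2))
```

```text
[ 0.54774163 -0.01021222  0.42658336] -89.91247492724901 0.0003036625552481657 [ 0.67477721 -0.43165867  0.67865907]
```

View pics/sd3.png

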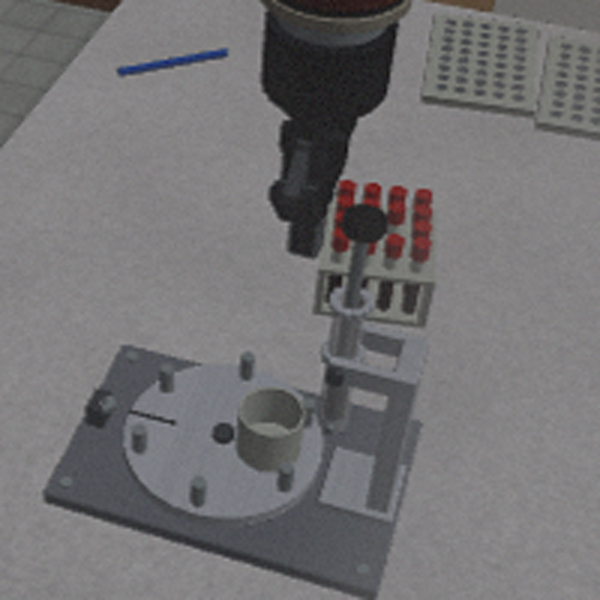

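The side view shows the closed fingers (305,240) just on the wheel side of the knob (363,222). Now I push towards the robot.

Request:
{"op": "step_arm", "data": {"targets": [[[-7,0,0,0,0],[-14,0,0,0,0],[-21,0,0,0,0],[-28,0,0,0,0],[-35,0,0,0,0]]]}}

```text
t: 11.48
position: [0.513, -0.0105, 0.427]
eef_rot: [3.141, 0.002, 0.003]
ft_force: [1.3, -0.7, -1.4]
width: 0.0001
grip_force: 0.8
```

Request:
{"op": "step_arm", "data": {"targets": [[[-7,0,0,0,0],[-14,0,0,0,0],[-20,0,0,0,0],[-26,0,0,0,0],[-32,0,0,0,0]]]}}

```text
t: 11.9
position: [0.4809, -0.0105, 0.4271]
eef_rot: [3.141, 0.002, 0.003]
ft_force: [2.0, 0.4, -1.7]
width: -0.0
grip_force: 1.1
```

Request:
{"op": "step_arm", "data": {"targets": [[[-2,0,0,0,0],[-4,0,0,0,0],[-5,0,0,0,0],[-6,0,0,0,0],[-6,0,0,0,0]]]}}

```text
t: 12.32
position: [0.476, -0.0105, 0.4273]
eef_rot: [3.142, 0.002, 0.009]
ft_force: [13.0, 1.2, -8.0]
width: -0.0
grip_force: 6.4
```

Request:
{"op": "step_arm", "data": {"targets": [[[8,0,0,0,0],[16,0,0,0,0],[16,0,-20,0,0],[16,0,-40,0,0],[16,0,-55,0,0]]]}}

```text
t: 12.73
position: [0.491, -0.0105, 0.483]
eef_rot: [3.141, 0.002, 0.0]
ft_force: [1.2, 0.6, 0.4]
width: -0.0001
grip_force: 0.0
```

Run:
```python
from h import *
np.set_printoptions(precision=4,suppress=True)
p,s,o=st(); print(p,s,o["ft_force"])
for cam in ["side","scene"]:
    c=r.capture(cam)
    if cam=="side": cv2.imwrite("pics/sd4.png",cv2.resize(c["pixels"][100:300,220:420,::-1],None,fx=3,fy=3,interpolation=2))
    for n in ["knob_top","mark","pointer"]:
        print(cam,n,[(round(a["p"],2),np.round(a["position"],1),w(c,a["position"]),w(c,a["position"],.27)) for a in r.landmark_of(c,n)[:1]])
```

```text
[ 0.491  -0.0105  0.483 ] -89.93363994207608 [1.2311 0.6114 0.4153]
side knob_top [(0.71, array([188.8, 370.6]), array([ 0.4511, -0.006 ,  0.2731]), array([ 0.4512, -0.0096,  0.27  ]))]
side mark [(0.87, array([234.6, 264.9]), array([ 0.6848, -0.0345,  0.0146]), array([0.5973, 0.1721, 0.27  ]))]
side pointer [(0.88, array([233.6, 258.9]), array([ 0.6999, -0.0305,  0.0166]), array([0.6077, 0.1737, 0.27  ]))]
scene knob_top [(0.7, array([132.1, 211.7]), array([0.203 , 0.0589, 0.001 ]), array([ 0.4318, -0.0112,  0.27  ]))]
scene mark [(0.84, array([265.2, 269. ]), array([ 0.6682, -0.0169,  0.0358]), array([ 0.7637, -0.0621,  0.27  ]))]
scene pointer [(0.57, array([272.2, 274. ]), array([ 0.6816, -0.0119,  0.0153]), array([ 0.78  , -0.0613,  0.27  ]))]
```

View pics/sd4.png

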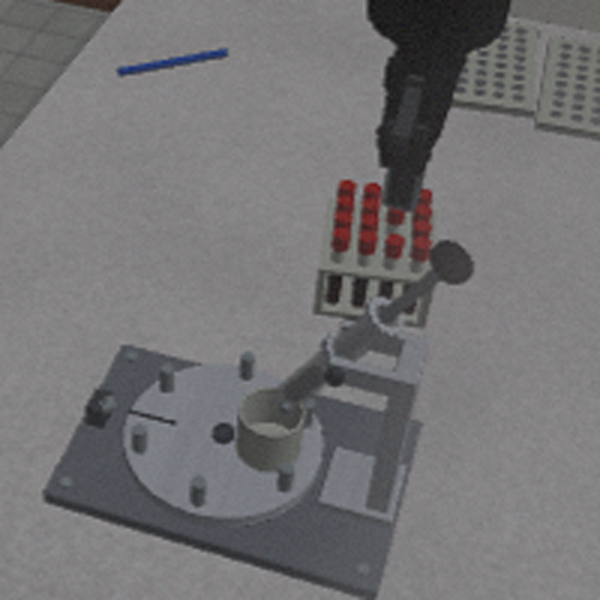

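The tube is tipped with its lower end over the cup; the knob top is at (262,452) in the crop, at about (0.451, -0.009, 0.272) m. Now I go above it and press along its axis.

Request:
{"op": "step_arm", "data": {"targets": [[[-12,0,0,0,0],[-24,0,0,0,0],[-36,0,0,0,0],[-47,0,0,0,0],[-47,0,0,0,0]]]}}

```text
t: 13.55
position: [0.4424, -0.0109, 0.4813]
eef_rot: [-3.141, -0.003, 0.002]
ft_force: [0.3, 0.0, -0.2]
width: -0.0
grip_force: 0.0
```

Request:
{"op": "step_arm", "data": {"targets": [[[0,0,10,0,0],[0,0,20,0,0],[0,0,28,0,0],[0,0,32,0,0],[0,0,35,0,0]]]}}

```text
t: 13.97
position: [0.4437, -0.0106, 0.4457]
eef_rot: [3.14, 0.003, -0.002]
ft_force: [0.8, -0.4, 3.4]
width: -0.0002
grip_force: 1.0
```

Request:
{"op": "step_arm", "data": {"targets": [[[2,0,4,0,0],[4.5,0,8,0,0],[7,0,12,0,0],[8.5,0,15,0,0],[10,0,18,0,0]]]}}

```text
t: 14.38
position: [0.4539, -0.0106, 0.4286]
eef_rot: [3.141, 0.003, 0.0]
ft_force: [-2.3, -0.2, 3.1]
width: 0.0004
grip_force: 2.3
```

Contact is made and the rod is moving. I'll continue.

Request:
{"op": "step_arm", "data": {"targets": [[[2,0,3.5,0,0],[4,0,7,0,0],[6,0,10.5,0,0],[8,0,14,0,0],[9,0,16,0,0]]]}}

```text
t: 14.8
position: [0.4629, -0.0105, 0.4125]
eef_rot: [-3.142, -0.003, -0.001]
ft_force: [-2.2, 1.1, 6.6]
width: -0.0001
grip_force: 3.1
```

Request:
{"op": "step_arm", "data": {"targets": [[[2,0,3.5,0,0],[4,0,7,0,0],[6,0,10.5,0,0],[8,0,14,0,0],[9,0,16,0,0]]]}}

```text
t: 15.22
position: [0.4719, -0.0105, 0.3963]
eef_rot: [3.141, 0.003, 0.001]
ft_force: [-0.5, 1.5, 1.4]
width: -0.0003
grip_force: 1.0
```

Request:
{"op": "step_arm", "data": {"targets": [[[1,0,2,0,0],[2,0,3,0,0],[2,0,4,0,0],[2,0,5,0,0],[2,0,6,0,0]]]}}

```text
t: 15.63
position: [0.4739, -0.0106, 0.3918]
eef_rot: [-3.141, -0.003, -0.0]
ft_force: [-10.2, 0.8, 25.6]
width: -0.0001
grip_force: 13.6
```

End stop reached (25 N at tip height 0.219 m, as expected). Lift away and check.

Request:
{"op": "step_arm", "data": {"targets": [[[0,0,-10,0,0],[0,0,-40,0,0],[0,0,-75,0,0],[0,0,-110,0,0],[0,0,-145,0,0]]]}}

```text
t: 16.05
position: [0.4731, -0.0114, 0.5374]
eef_rot: [-3.141, -0.002, 0.0]
ft_force: [1.0, 0.2, -0.7]
width: 0.0001
grip_force: 0.0
```

Request:
{"op": "step_arm", "data": {"targets": [[[0,-35,0,0,0],[0,-70,0,0,0],[0,-105,0,0,0],[0,-140,0,0,0],[0,-140,0,0,0]]]}}

```text
t: 16.47
position: [0.472, 0.137, 0.535]
eef_rot: [3.14, 0.017, -0.001]
ft_force: [-0.0, 1.2, -1.0]
width: 0.0007
grip_force: 0.0
```

Run:
```python
from h import *
np.set_printoptions(precision=4,suppress=True)
a=r.capture("side");b=r.capture("scene")
f=lambda c,y,x:cv2.resize(c["pixels"][y:y+150,x:x+100,::-1],None,fx=4,fy=4,interpolation=2)
cv2.imwrite("pics/end.png",np.hstack([f(a,160,290),f(b,150,210)]))
for c in (a,b):
  for n in ["knob_top","mark","pointer","wheel_axis","cup","stopper1_mid"]:
    print(n,[(round(q["p"],2),np.round(q["position"],1),w(c,q["position"]),w(c,q["position"],.035)[:2]) for q in r.landmark_of(c,n)[:2]])
print(r.get_obs()["t"])
```

```text
knob_top [(0.63, array([240.9, 311.2]), array([ 0.5557, -0.0085,  0.0726]), array([ 0.5626, -0.0401])), (0.42, array([203.7, 349.3]), array([0.4708, 0.145 , 0.3628]), array([ 0.5042, -0.2054]))]
mark [(0.67, array([234.8, 266.1]), array([ 0.6747, -0.0184,  0.0351]), array([ 0.6747, -0.0185]))]
pointer [(0.69, array([233.4, 261.8]), array([ 0.6933, -0.0342,  0.0162]), array([ 0.6866, -0.0189]))]
wheel_axis [(0.82, array([247.2, 296. ]), array([ 0.591 , -0.006 ,  0.0367]), array([ 0.5914, -0.0074])), (0.67, array([217.3, 332.5]), array([ 0.5142, -0.0037,  0.173 ]), array([ 0.5339, -0.1385]))]
cup [(0.81, array([246.3, 310.2]), array([0.5523, 0.0115, 0.0769]), array([ 0.5598, -0.0226])), (0.58, array([244. , 296.3]), array([ 0.5923, -0.0114,  0.0423]), array([ 0.594 , -0.0173]))]
stopper1_mid []
knob_top [(0.67, array([157.6, 222.8]), array([ 0.3012,  0.0445, -0.0013]), array([0.3285, 0.0356]))]
mark [(0.64, array([262.3, 272.1]), array([ 0.6653, -0.0068,  0.0352]), array([ 0.6652, -0.0068]))]
pointer []
wheel_axis [(0.78, array([240.3, 257.5]), array([ 0.5992, -0.0087,  0.0404]), array([ 0.5966, -0.0076]))]
cup [(0.94, array([224.5, 247.7]), array([ 0.5591, -0.0119,  0.0601]), array([ 0.5458, -0.0068]))]
stopper1_mid [(0.61, array([227.3, 248.2]), array([ 0.5578, -0.0112,  0.0435]), array([ 0.5534, -0.0095])), (0.5, array([228.3, 244.6]), array([ 0.5559, -0.0201,  0.0438]), array([ 0.5512, -0.0184]))]
17.1667
```

View pics/end.png

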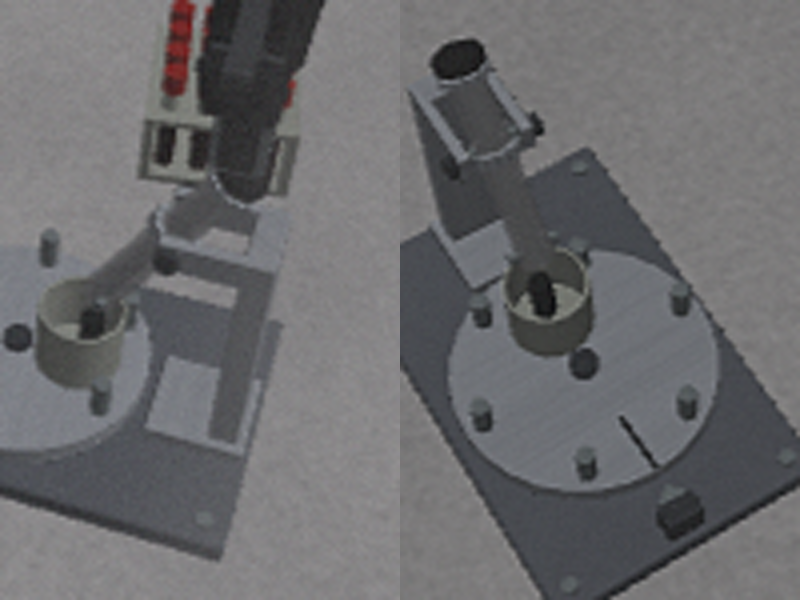

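In the side half, a dark plug is visible in the cup at (92,320); in the scene half, dark plugs are at (542,295). The line points at the pointer and the knob sits at the tube end. I'll check the plugs' depths to count them.

Run:
```python
from h import *
np.set_printoptions(precision=0,suppress=True,linewidth=200)
for cam,(y0,y1,x0,x1) in {"side":(232,250,306,322),"scene":(214,234,238,256)}.items():
    c=r.capture(cam); print(cam)
    for y in range(y0,y1):
        print(y," ".join(f"{int(c['pixels'][y,x].mean()):3d}/{w(c,(y,x))[2]*1000:3.0f}" for x in range(x0,x1)))
```

```text
side
232  96/ 73  92/ 72  87/ 71  87/ 71  81/103  82/104  75/107  75/110  74/112  74/113  73/115  75/117  71/118  77/118  85/119  85/119
233  95/ 70  89/ 69  87/ 66  83/ 66  79/101  79/103  74/105  72/108  77/110  75/111  69/112  77/113  78/113  82/113  82/113  83/113
234  96/ 64  89/ 64  85/ 63  80/ 63  71/ 65  77/101  74/103  63/106  85/109  92/109  84/109  80/110  77/110  76/110  90/108  91/ 79
235  91/ 60  88/ 59  87/ 59  84/ 60  82/ 60  78/ 99  76/101  76/106  96/107 113/107  94/107  78/106  73/105  71/105 107/ 78  95/ 61
236  92/ 56  87/ 55  83/ 55  79/ 55  77/ 56  75/ 76  72/ 98  66/104  62/106  73/106  78/103  75/100  74/100  67/ 81  79/ 76  91/ 61
237  92/ 53  87/ 51  82/ 53  75/ 53  70/ 53  56/ 75  44/ 78  52/ 96  61/102  57/ 99  74/ 96  72/ 93  74/ 72  69/ 72  70/ 79 102/ 79
238  89/ 49  85/ 48  79/ 48  83/ 50  57/ 73  43/ 75  37/ 76  34/ 76  44/ 78  43/ 78  63/ 76  69/ 60  73/ 65  65/ 69  84/ 78  95/ 78
239  89/ 46  86/ 45  81/ 45  78/ 48  48/ 74  36/ 74  41/ 75  38/ 75  39/ 75  40/ 75  66/ 56  69/ 56  64/ 59  66/ 66  99/ 67  96/ 50
240  90/ 42  81/ 41  82/ 41  69/ 41  42
[... 3546 characters left out ...]
/ 78 128/ 47 102/ 46  70/ 46  63/ 46  64/ 42 120/ 42 128/ 74 104/ 77  85/ 77  60/ 77  58/ 73  61/ 70  59/ 65
230  58/ 65  60/ 70  62/ 75  61/ 77  69/ 77  74/ 78  98/ 77  97/ 77  91/ 76  91/ 77  87/ 76  61/ 76  57/ 76  59/ 75  59/ 70  59/ 70  60/ 64  57/ 61
231  58/ 60  60/ 64  61/ 69  64/ 72  62/ 74  60/ 75  63/ 75  63/ 76  64/ 75  63/ 76  60/ 73  60/ 72  59/ 72  61/ 69  61/ 67  62/ 63  62/ 60  60/ 55
232  68/ 54  62/ 59  63/ 62  64/ 68  64/ 70  64/ 71  63/ 72  62/ 72  63/ 71  61/ 70  61/ 70  66/ 70  63/ 66  63/ 64  61/ 63  61/ 60  59/ 54  62/ 51
233  66/ 45  60/ 53  62/ 59  63/ 60  62/ 61  63/ 62  63/ 67  64/ 67  63/ 67  64/ 65  61/ 64  65/ 64  61/ 61  62/ 61  62/ 60  61/ 55  62/ 52  55/ 48
```

The dark column rises from the cup floor (38 mm) to a flat top at about 75 mm. That is two 18 mm stoppers stacked upright in the cup, clear of the tube end. Handing in.

```bash
python3 -c "
from plant import r
print(r.close_job())"
```

```text
the job is handed in; nothing more can be done
None
```

The job is handed in, with no verdict returned: the wheel is on its mark (about 1° off), the tube is against its stop, the rod is fully down and both stoppers are stacked in the cup. It took about 17 s, and the arm did not go near the rack, bottle or beaker.

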